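# Release the toggle clamp and slide the finished thrust bearing out of its fixture

## Task

The bronze thrust bearing in the fixture is deburred and can come out. Throw the clamp's red handle over centre and all the way back so that the arm stands up clear of the bearing and stays open; then push the bearing along its channel, from between the two dowel pins, until it lies flat and wholly on the green felt pad. The bearing is soft and freshly lapped, so nudge it lightly (under 15 N), do not grip or lift it, and leave the oil bottle, the caliper and the compressor wheel where they are.

Things in the scene. Friction and masses are not known exactly. Their poses are not given: they have to be found in the camera images.
- fixture: Dark grey fixture plate, screwed down. Origin: on the worktop under the nest's centre. +x: from nest to clamp (away from the robot, give or take 20 degrees); +y: along the channel from nest to felt pad. Its flat top (the bed) is at z = 15 mm and spans x -52..52, y -67..183 mm; a deck 84 mm wide carries the clamp, out to x = 134 mm.
- nest_centre (a point): Where the bearing starts: fixture x = y = 0, on the bed. Two dowel pins 6 mm thick, 7 mm high over the bed, at fixture x = -24 and +24, y = -19.7 mm, stop it towards -y. The gap between them is 42 mm wide and open to -y: closed fingers fit through it behind the bearing. Two guide rails along y, 6 mm high over the bed, leave a channel 59 mm wide (x -29.5..29.5), from y = -19 mm to the pad's end.
- pad_centre (a point): Centre of the green felt pad, at fixture x = 0, y = 130 mm, z = 15 mm. The felt is flush with the bed, as wide as the channel, and lies from y = 88 to 172 mm, where a steel stop bar, 10 mm high over the bed, closes the channel.
- bearing: The workpiece: flat bronze-coloured ring, 56 mm outside, 28 mm bore, 8 mm thick, 0.12 kg, loose. Origin: centre of its underside; z up. It starts on the bed in the nest, within 3 mm of the two pins; the clamp's sprung rubber foot presses on its clamp-side rim with some 12 N until the clamp is released.
- clamp_arm (a joint): Angle (rad) of the clamp's hold-down arm about its fixed pivot (fixture x = 88, z = 54 mm, axis along y). Near 0 (0.03) locked: arm level, reaching 66 mm to -x over the bearing. 1.74 fully open: arm up, leaning 10 degrees back, on its stop. It is not to be lifted directly: only the handle releases it. Beyond 1.4 the arm stays up by itself.
- handle_end (a point): Tip of the red grip, 100 mm from handle_pivot; grip round, 17 mm thick, the outer 70 mm. Locked, it leans 19 degrees to the nest (tip at fixture x 55, z 182 mm). To open, push it to +x, then down: it swings 2.0 rad in the x-z plane until it points to +x, 7 degrees below level (tip x 219, z 38). Needs some 4 N at the tip to go over centre, snaps 30 mm on, then about 1 N.
- handle_pivot (a point): Rivet that joins handle and arm. It moves on a 33 mm arc about the arm's fixed pivot: from fixture x = 87, z = 87 mm (locked) to x = 120, z = 51 mm (open). The arm rises behind a finger that pushes the handle, some 70 to 90 degrees from the handle.
- oil_bottle: White dropper bottle with a yellow spout, 45 mm wide, 136 mm tall, standing beside the clamp. Origin: centre of its underside. Leave it alone.
- wheel: Milled compressor wheel, 49 mm wide, 26 mm tall, on the worktop beside the clamp. Origin: centre of its underside. Leave it alone.
- gauge: Digital caliper, 249 mm long, 66 mm over the jaws, 9 mm high, lying along y between robot and fixture. Origin: centre of its underside. Leave it alone.
Things that resemble listed ones, but are neither listed nor needed, are in the scene too. Leave any blue or pink look-alike of the bearing alone.

How it is judged (in metres and radians):
On the way, in this order (a step that is already met when the one before it is completed fails the run):
1. the clamp is thrown open: its arm stands up, more than 1.4 rad from locked (value of joint clamp_arm above 1.4 rad), for 0.2 s.
2. the bearing has been slid onto the felt pad (horizontal distance between bearing and pad_centre below 0.016 m), for 0.2 s.
At the end, for the whole second after the job is handed in: The clamp is open and stays open (arm more than 1.4 rad from locked); the bearing lies at rest and flat (within 0.1 rad) on the felt pad, its centre within 16 mm of the pad's centre (value of joint clamp_arm above 1.4 rad and horizontal distance between bearing and pad_centre below 0.016 m and z of bearing in the frame of fixture below 0.018 m and angle between bearing's own z axis and vertical below 0.1 rad and linear speed of bearing below 0.01 m/s); the robot touches nothing.
It fails at once if the bearing is pressed or gripped with more than 15 N (contact force between bearing and the fingers above 15 N or contact force between bearing and the arm above 15 N).
It fails at once if the bearing is lifted more than 15 mm off the bed (z of bearing in the frame of fixture above 0.03 m).
It fails at once if the oil bottle, the compressor wheel or the caliper is moved by more than 15 mm (distance of any of oil_bottle, wheel, gauge from where it was at the start of the episode above 0.015 m).
It fails at once if the oil bottle is tipped over (angle between oil_bottle's own z axis and vertical above 0.3 rad).
It also fails if it takes over 51 s, if anything falls off the work surface, if the arm or the gripper's body presses on something with over 40 N, if the wrist force passes 120 N, or if a joint passes its speed limit or range.

## Robot

A 7-joint arm with a two-finger parallel gripper is mounted at the origin on a cart in front of the work surface, level with it; the furniture and walls round the work are solid. World frame = base frame: x ahead of the robot, y to its left, z up, the work surface at z = 0. Lengths are in mm, angles in rad, forces in N, time in s.
With the tool pointing down it reaches from about 425 to 800 mm from the base axis. Payload 8.3 kg.
Tool frame: the origin (TCP) lies at the very end of the fingers, on their centre line; the grasp point (between the pads) lies 19 mm behind it; z points along the fingers, y is the line along which they close (so a half turn about z gives the same grasp; the last joint's range is limited). The gripper opens to 85 mm and grips with 20 to 120 N. Pads are 22 mm wide; open, the fingers measure 114 mm over their backs; the gripper's body (76 mm by 85 mm) begins 54 mm behind the grasp point. The pads swing forward as they close: fully open they stand 13 mm farther back than shut.
Start: joints at [1.13, 0.383, 0.016, 1.37, -0.006, 1.388, -0.046], TCP at [230.583, -580.891, 231.279] pointing down, gripper open.
Joint ranges: [-2.95, 2.95], [-0.25, 2.06], [-1.52, 1.56], [0.18, 2.33], [-1.44, 4.58], [0.02, 2.06], [-3.01, 3.01]. Speed limits (rad/s): [2.39, 2.39, 3.01, 3.01, 3.14, 3.14, 3.14].

## Interface

Orientations are given as a unit quaternion [w, x, y, z].
In Python, from bench import manip gives the robot as it stands. The module is installed in compiled form; this text tells all that it offers.
- The arm moves only by the tool send_rows, never from a script. Its arguments are lists of equal length, an entry for each row: "dp": the shift along the tool's x, y, z in cm, a list of three; "turn": the turn about the tool's z in rad; "gripper": the opening, from 0 (shut) to 1 (fully open). A call has 1 to 12 rows; each row is the pose to reach, as a shift and turn from the pose commanded when the call began, along the tool's axes at that moment; what a row does not reach only later rows make up. A row lasts 1/12 s, in which the tool goes at most 41.7 mm and 7.16 degrees, less where a joint would pass 70% of its speed; a pose out of reach is approached as far as the arm can. A call with a gripper value outside its range is refused whole. The fingers move at their own pace and stop on an object; "squeeze" is the grip in N (left out, the last holds). Time passes only in rows, so rows that repeat a pose let the fingers close. It gives the time, the measured TCP pose, the force, the opening and the grip force at its end, in the units of the state.
- manip.get_obs(): the state, without advancing time (a new reading comes with each control period).
- manip.snapshot(name): name is "side" or "top" or "wrist"; returns a dict with "image" (420x560x3 uint8, red, green, blue), "camera_matrix" (3x3 intrinsics, pixels), "rvec" (rotation vector, rad) and "tvec" (3), from world to camera coordinates, as OpenCV has them. Camera axes: x right, y down, z forward; pixel columns grow to the right and rows downward; lengths in mm; the calibration is good to about 2 mm. A picture is of the moment at which its call begins. There is no depth.
- manip.close_job(): hands the job in; it is judged then, once.
Trained networks look in a picture, given as the dict that the camera call returned (one of the last four; its "shot" number tells which), for a name from the list of things; names that differ only in an ending like _2 or _b are one class to them, and where a whole thing is asked for, a point or a joint stands for the part that bears it (a point fixed in the world has none). Each returns a list of dicts, best first, with "score" (0 to 1); they miss things now and then, are a little off and sometimes report something else, mostly with a low value. They report only what shows in the picture. A call takes as long as a camera call. They do not tell look-alikes from the thing itself.
- manip.cut_out(picture, thing): "region" (420x560 bool, what is visible of it).
- manip.spot_point(picture, thing): "point" ([x, y, z] in mm, in world coordinates, good to about 4 mm: a listed point, or the origin of a listed thing).
The state is a dict: "t": time; "joint_pos": joint angles; "dq": joint speeds; "joint_torque": joint torques, N m; "ee_pos": TCP position; "ee_rot": TCP orientation; "wrist_force": force on the tool from outside, world axes, zero at the start; "moment": the same for the moment, N m; "gripper_width": finger opening in mm; "gripper_force": force on a finger pad.
Only numpy, scipy, OpenCV 4.12 (cv2) and the standard library are available. Lean on these libraries where they do the work, as an engineer would, in place of code of your own. Each camera call takes 0.05 s, during which the arm holds its last target. There are 200 camera calls.

## Working session

There is one attempt and no reset: what is moved stays moved. The work goes in short steps, Python scripts to look and compute and a tool call to move; the robot and the scene stay as the last step left them, time stands still between calls to the robot, and variables do not carry over. Pictures are saved under pics/ and viewed, at most 10 in all, crops included, and the job is handed in when it is done.

Besides the shell and the picture viewer there is one more tool, called after "Request:" as name(argument=value, ...) on one line, values as JSON. send_rows: Moves the arm, as the interface text tells. Its arguments: {"type":"object","properties":{"dp":{"type":"array"},"turn":{"type":"array"},"gripper":{"type":"array"},"squeeze":{"type":"number"}},"required":["dp","turn","gripper"]}

```bash
mkdir -p pics; cat > h.py <<'E'
import numpy as np, cv2
from bench import manip
from scipy.spatial.transform import Rotation as R
def save(s,n): cv2.imwrite(f'pics/{n}.png', s['image'][:,:,::-1])
def tool():
    o=manip.get_obs(); q=o['ee_rot']; return np.array(o['ee_pos']), R.from_quat([q[1],q[2],q[3],q[0]])
def rel(p):  # cm in tool axes to go to world p (mm)
    t,r=tool(); return np.round(r.inv().apply(np.array(p)-t)/10,2)
def px(s,p):
    return cv2.projectPoints(np.array([p],float),np.array(s['rvec'],float),np.array(s['tvec'],float),s['camera_matrix'],None)[0].ravel()
E
python3 - <<'E'
from h import *
for c in ('top','side'):
    s=manip.snapshot(c); save(s,c)
    for n in ('fixture','nest_centre','pad_centre','bearing','handle_end','handle_pivot','oil_bottle','wheel','gauge'):
        for d in manip.spot_point(s,n)[:2]: print(c,n,round(d['score'],2),np.round(d['point']),np.round(px(s,d['point'])))
t,r=tool(); print(t,r.as_matrix().round(3))
a=cv2.hconcat([cv2.imread('pics/top.png'),cv2.imread('pics/side.png')]); cv2.imwrite('pics/both.png',cv2.resize(a,(800,300)))
E
```

```text
top fixture 0.96 [506. -61.  -0.] [311. 216.]
top nest_centre 0.69 [506. -60.  16.] [311. 215.]
top pad_centre 0.62 [529.  66.  16.] [258. 205.]
top bearing 0.79 [ 314. -143.    2.] [345. 296.]
top bearing 0.78 [ 478. -224.    3.] [378. 228.]
top handle_end 0.45 [557. -77. 185.] [325. 182.]
top handle_pivot 0.41 [589. -85.  86.] [324. 176.]
top oil_bottle 0.85 [662.  77.  -1.] [255. 153.]
top oil_bottle 0.41 [504. -59.  15.] [310. 216.]
top wheel 0.6 [ 596. -213.    0.] [373. 180.]
top gauge 0.84 [390.  13.   1.] [280. 264.]
side fixture 0.93 [509. -62.  -1.] [283. 260.]
side fixture 0.41 [588. -82.  88.] [256. 221.]
side nest_centre 0.87 [507. -61.  17.] [284. 254.]
side nest_centre 0.22 [591. -82.  86.] [255. 221.]
side pad_centre 0.58 [390.  15.   0.] [322. 283.]
side pad_centre 0.57 [536.  65.  20.] [254. 276.]
side bearing 0.75 [507. -60.  14.] [284. 255.]
side bearing 0.62 [ 690. -248.    2.] [245. 222.]
side handle_end 0.55 [559. -75. 179.] [264. 189.]
side handle_pivot 0.57 [587. -83.  86.] [256. 221.]
side oil_bottle 0.57 [664.  79.  -0.] [201. 278.]
side oil_bottle 0.15 [509. -62.   1.] [284. 259.]
side wheel 0.73 [662.  78.   0.] [202. 278.]
side wheel 0.69 [ 607. -211.    2.] [267. 230.]
[ 230.58244288 -580.89263907  231.29897803] [[ 0.929  0.369  0.   ]
 [ 0.369 -0.929  0.   ]
 [ 0.    -0.    -1.   ]]
```

View pics/top.png

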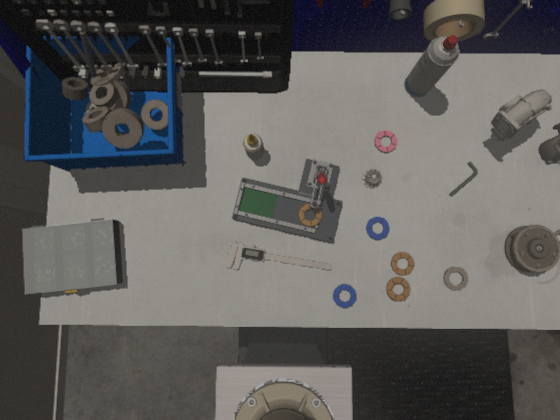

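View pics/side.png

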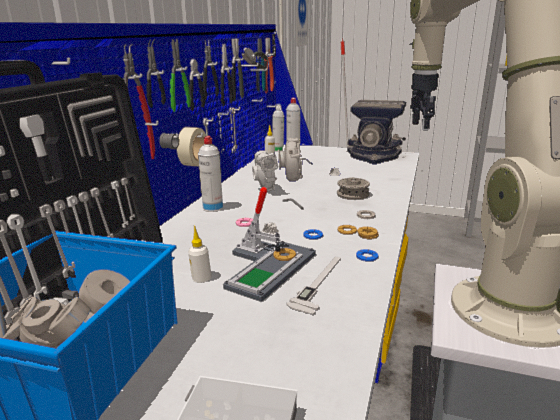

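The top view shows the fixture with the bearing at (311,215), the red grip at (322,180) and the green pad at (258,204). In the side view the bearing is at (284,255). The other bronze rings lie well off the fixture. Next I'll get the yaw and the first transit.

```bash
python3 - <<'E'
from h import *
s=manip.snapshot('top'); im=s['image'].astype(int)
m=((im[:,:,1]>im[:,:,0]+20)&(im[:,:,1]>im[:,:,2]+15)).astype(np.uint8)
n,l,st,c=cv2.connectedComponentsWithStats(m); i=1+np.argmax(st[1:,4]); print(st[i])
K=s['camera_matrix'];Rm,_=cv2.Rodrigues(np.array(s['rvec'],float));C=-Rm.T@np.array(s['tvec'])
def back(u,z):
    d=Rm.T@np.linalg.solve(K,[*u,1]);return C+d*(z-C[2])/d[2]
def f(m,z):
    ys,xs=np.nonzero(m);P=np.array([back((a,b),z)[:2] for a,b in zip(xs,ys)],np.float32)
    return cv2.minAreaRect(P)
print(f(l==i,15))
print(f(manip.cut_out(s,'fixture')[0]['region'],10))
print(rel([507,-60,270]))
E
```

```text
[240 188  37  30 749]
((535.6414184570312, 66.92813110351562), (80.70117950439453, 55.43534469604492), 76.90567016601562)Traceback (most recent call last):
  File "<stdin>", line 12, in <module>
IndexError: list index out of range
```

Request:
send_rows(dp=[[3.7,-3.2,-3.9],[7.5,-6.4,-3.9],[11.2,-9.6,-3.9],[15,-12.7,-3.9],[18.7,-15.9,-3.9],[22.5,-19.1,-3.9],[26.2,-22.3,-3.9],[30,-25.5,-3.9],[33.7,-28.6,-3.9],[37.5,-31.8,-3.9],[41.2,-35,-3.9],[44.9,-38.2,-3.9]], turn=[0.05,0.1,0.15,0.2,0.25,0.3,0.35,0.4,0.45,0.5,0.55,0.607], gripper=[0,0,0,0,0,0,0,0,0,0,0,0])

```text
t: 2.1
ee_pos: [461.1, -146.3, 270.7]
ee_rot: [0.0, 0.993, -0.116, 0.0]
wrist_force: [1.5, -0.3, -0.6]
gripper_width: -0.1
gripper_force: 0.0
```

Request:
send_rows(dp=[[0,0,0],[0,0,0],[0,0,0]], turn=[0,0,0], gripper=[0,0,0])

```text
t: 2.35
ee_pos: [460.4, -148.6, 270.3]
ee_rot: [0.0, 0.993, -0.114, -0.0]
wrist_force: [-1.3, -0.8, 0.9]
gripper_width: -0.1
gripper_force: 0.0
```

```bash
cat >> h.py <<'E'
YAW=-13.1; N0=np.array([506.1,-59.7])
ex=np.array([np.cos(np.radians(YAW)),np.sin(np.radians(YAW))]); ey=np.array([-ex[1],ex[0]])
def w(x,y,z): return np.r_[N0+x*ex+y*ey,z]
def fx(p): d=np.array(p)[:2]-N0; return np.round([d@ex,d@ey,p[2]],1)
E
python3 - <<'E'
from h import *
s=manip.snapshot('wrist'); save(s,'w1')
t,r=tool(); print(t.round(1),fx(t), np.degrees(np.arctan2(*r.as_matrix()[[1,0],0])), rel(w(5,0,270)))
for n in ('nest_centre','pad_centre','bearing','handle_end','handle_pivot'):
    for d in manip.spot_point(s,n)[:2]: print(n,round(d['score'],2),np.round(d['point']),fx(d['point']),np.round(px(s,d['point'])))
E
```

```text
[ 460.1 -149.4  270.3] [-24.4 -97.8 270.3] -13.185200431541315 [ 2.93 -9.79  0.02]
nest_centre 0.95 [502. -64.  15.] [-2.6 -4.8 15.3] [204. 159.]
nest_centre 0.48 [505. -59.  15.] [-0.9  0.6 15. ] [200. 158.]
pad_centre 0.57 [532.  64.  17.] [ -2.5 126.5  17.3] [ 95. 159.]
bearing 0.88 [ 315. -142.    5.] [-167.1 -123.7    4.7] [299. 275.]
bearing 0.8 [ 478. -226.    6.] [  10.1 -168.2    5.8] [338. 147.]
handle_end 0.8 [557. -73. 186.] [ 53.   -1.2 185.9] [136. 116.]
handle_pivot 0.61 [590. -77.  84.] [85.6  2.6 84.4] [172.  75.]
```

View pics/w1.png

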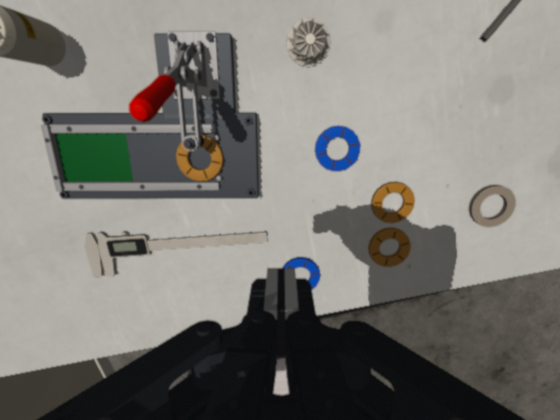

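The wrist view agrees with the estimate: bearing at (200,158), red grip tip at (140,106), fixture axes parallel to the tool. Next: move behind the handle and go down.

Request:
send_rows(dp=[[1,-3.3,0],[2,-6.5,0],[2.9,-9.8,0],[2.9,-9.8,0],[2.9,-9.8,2],[2.9,-9.8,5],[2.9,-9.8,8],[2.9,-9.8,11],[2.9,-9.8,12],[2.9,-9.8,12],[2.9,-9.8,12],[2.9,-9.8,12]], turn=[0,0,0,0,0,0,0,0,0,0,0,0], gripper=[0,0,0,0,0,0,0,0,0,0,0,0])

```text
t: 3.65
ee_pos: [512.4, -59.6, 152.4]
ee_rot: [-0.0, 0.993, -0.114, 0.002]
wrist_force: [0.6, -0.4, 1.2]
gripper_width: -0.1
gripper_force: 0.0
```

```bash
python3 - <<'E'
from h import *
t,r=tool(); print(fx(t), np.degrees(np.arctan2(*r.as_matrix()[[1,0],0])))
# path of the tcp (fixture x,z), corner of finger 11 mm ahead, bottom edge pressing handle at r
for s in np.linspace(0,1,13):
    th=np.radians(-19+116*s); ph=np.radians(92-97*s); r=85
    p=np.array([88+33*np.cos(ph),54+33*np.sin(ph)])+r*np.array([np.sin(th),np.cos(th)])+8.5*np.array([-np.cos(th),np.sin(th)])
    print(round(s,2), p.round(), 'tcp', (p-[11*np.cos(th) if th<1.57 else 0,0]).round())
E
```

```text
[  6.1   1.6 152.4] -13.14820314144556
0.0 [ 51. 165.] tcp [ 41. 165.]
0.08 [ 69. 169.] tcp [ 58. 169.]
0.17 [ 88. 171.] tcp [ 77. 171.]
0.25 [107. 170.] tcp [ 96. 170.]
0.33 [125. 165.] tcp [115. 165.]
0.42 [143. 158.] tcp [133. 158.]
0.5 [159. 148.] tcp [150. 148.]
0.58 [173. 136.] tcp [166. 136.]
0.67 [185. 121.] tcp [179. 121.]
0.75 [195. 105.] tcp [191. 105.]
0.83 [202.  87.] tcp [199.  87.]
0.92 [205.  68.] tcp [205.  68.]
1.0 [206.  49.] tcp [206.  49.]
```

Request:
send_rows(dp=[[1.5,0.1,0],[2.5,0.1,0],[3.3,0.1,0],[4.1,0.1,0],[4.9,0.1,0],[5.7,0.1,0],[6.5,0.1,0],[7.3,0.1,0],[8.1,0.1,0],[8.9,0.1,0],[9.7,0.1,0],[10.5,0.1,0]], turn=[0,0,0,0,0,0,0,0,0,0,0,0], gripper=[0,0,0,0,0,0,0,0,0,0,0,0])

```text
t: 4.65
ee_pos: [613.8, -84.4, 150.1]
ee_rot: [-0.0, 0.993, -0.114, -0.0]
wrist_force: [0.2, -0.7, -0.1]
gripper_width: -0.3
gripper_force: 0.2
```

```bash
python3 - <<'E'
from h import *
t,r=tool(); print(fx(t))
s=manip.snapshot('side'); save(s,'s2'); cv2.imwrite('pics/s2c.png',cv2.resize(s['image'][130:330,150:400,::-1],(750,600)))
for n in ('handle_end','handle_pivot'):
    for d in manip.spot_point(s,n)[:1]: print(n,round(d['score'],2),fx(d['point']))
E
```

```text
[110.5   0.4 150.1]
handle_pivot 0.5 [99.9 -2.9 82.7]
```

View pics/s2c.png

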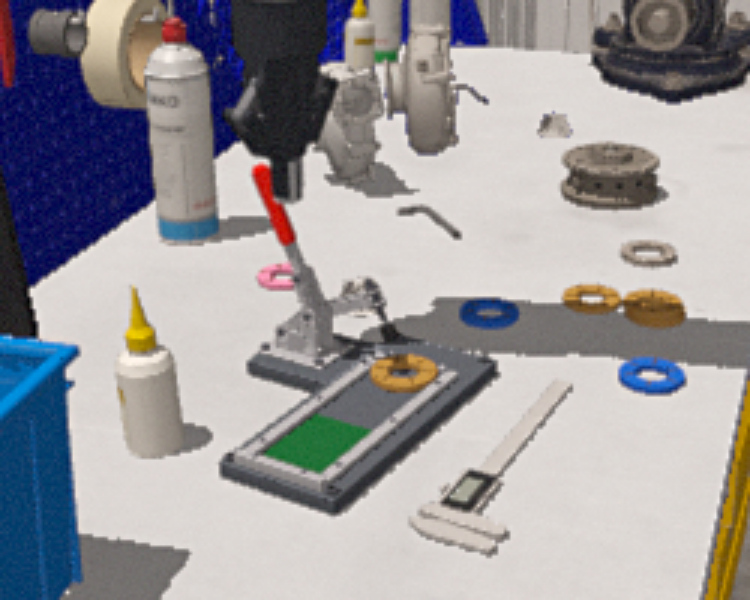

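The red handle at about (275,205) leans past vertical with the finger behind it, and the arm has begun to lift. I'll follow it round.

Request:
send_rows(dp=[[1.1,0,0],[2.1,0,0],[3,0,0.3],[3.8,0,0.8],[4.6,0,1.4],[5.4,0,2.1],[6.2,0,3],[6.9,0,4],[7.6,0,5],[8.1,0,6],[8.5,0,7.2],[8.8,0,8.4]], turn=[0,0,0,0,0,0,0,0,0,0,0,0], gripper=[0,0,0,0,0,0,0,0,0,0,0,0])

```text
t: 5.8
ee_pos: [699.2, -104.2, 64.8]
ee_rot: [-0.0, 0.993, -0.114, -0.0]
wrist_force: [-0.4, -1.0, 0.6]
gripper_width: -0.3
gripper_force: 0.0
```

Request:
send_rows(dp=[[0,0,0.4],[0,0,0.8],[0,0,1.2],[0,0,1.4],[0,0,1.4],[0,0,1.4]], turn=[0,0,0,0,0,0], gripper=[0,0,0,0,0,0])

```text
t: 6.3
ee_pos: [699.0, -104.2, 52.9]
ee_rot: [-0.0, 0.993, -0.114, 0.0]
wrist_force: [-0.3, 0.3, 0.5]
gripper_width: -0.3
gripper_force: 0.0
```

```bash
python3 - <<'E'
from h import *
t,r=tool(); print(fx(t))
s=manip.snapshot('side'); save(s,'s3'); cv2.imwrite('pics/s3c.png',cv2.resize(s['image'][130:330,150:400,::-1],(750,600)))
for n in ('handle_end','handle_pivot'):
    for d in manip.spot_point(s,n)[:1]: print(n,round(d['score'],2),fx(d['point']))
E
```

```text
[198.    0.4  52.9]
handle_end 0.73 [222.2  -0.8  37.3]
handle_pivot 0.46 [118.2  -0.2  47.1]
```

View pics/s3c.png

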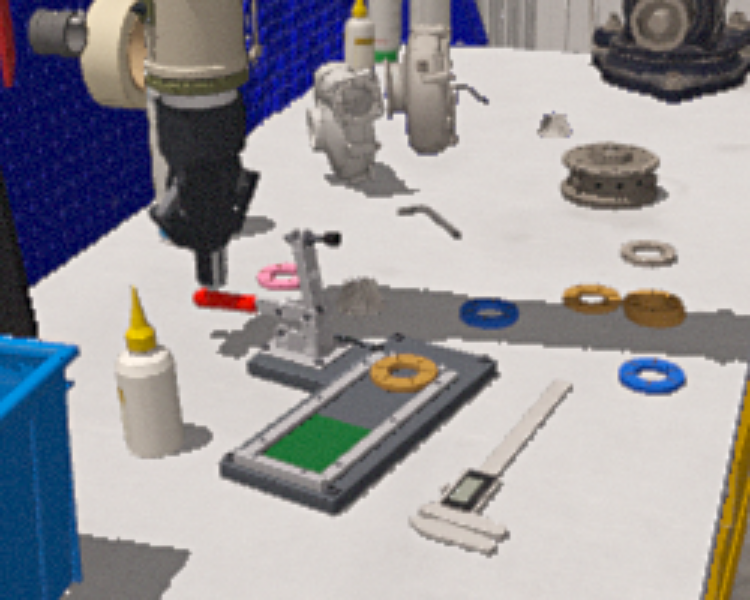

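The clamp is fully open: red grip level at (225,300), arm upright with its foot at (330,238). Now lift off and go behind the bearing.

Request:
send_rows(dp=[[0,0,-3],[0,0,-7],[0,0,-11],[0,0,-15],[-3,1,-15],[-6.5,2,-15],[-10,3.1,-15],[-13.5,4.2,-15],[-17,5.3,-15],[-20.2,6.4,-15],[-20.2,6.4,-15],[-20.2,6.4,-15]], turn=[0,0,0,0,0,0,0,0,0,0,0,0], gripper=[0,0,0,0,0,0,0,0,0,0,0,0])

```text
t: 7.45
ee_pos: [486.2, -121.4, 203.2]
ee_rot: [0.001, 0.993, -0.115, 0.001]
wrist_force: [0.5, -0.4, 0.2]
gripper_width: 0.2
gripper_force: 0.0
```

```bash
python3 - <<'E'
from h import *
t,r=tool(); print(fx(t))
s=manip.snapshot('wrist'); save(s,'w2')
for z,n in ((15,'nest_centre'),(15,'bearing'),(15,'pad_centre'),(0,'handle_end')):
    for d in manip.spot_point(s,n)[:2]: print(n,round(d['score'],2),fx(d['point']),np.round(px(s,d['point'])))
# check: project nest, pins, pad corners
im=s['image'][:,:,::-1].copy()
for x,y,z in ((0,0,15),(-24,-19.7,22),(24,-19.7,22),(-29.5,88,15),(29.5,88,15),(-29.5,172,15),(29.5,172,15),(52,-67,15),(-52,-67,15)):
    cv2.circle(im,tuple(int(v) for v in px(s,w(x,y,z)).round()),3,(255,0,255),1)
cv2.imwrite('pics/w2m.png',im)
E
```

```text
[ -5.4 -64.6 203.2]
nest_centre 0.7 [-0.5 -1.7 15. ] [219. 186.]
bearing 0.93 [   9.6 -169.1    5.3] [379. 174.]
bearing 0.85 [ 0.4  0.2 14.2] [217. 185.]
```

View pics/w2m.png

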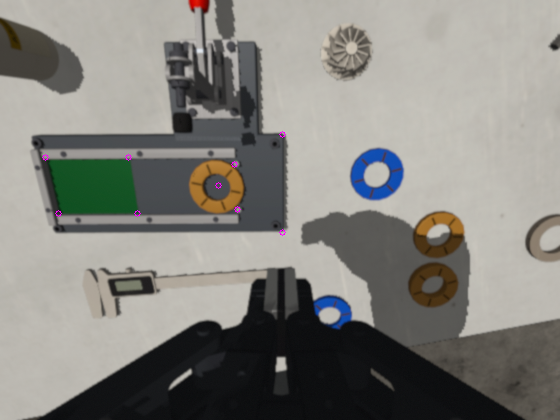

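Projected nest, pin and pad marks sit on their features within about 2 mm, and the bearing at (217,186) hasn't moved. Next I'll go down behind it.

Request:
send_rows(dp=[[0.2,-0.2,3],[0.2,-0.2,7],[0.2,-0.2,11],[0.2,-0.2,14],[0.2,-0.2,16],[0.2,-0.2,17.5],[0.2,-0.2,18.2],[0.2,-0.2,18.5],[0.2,-0.2,18.5]], turn=[0,0,0,0,0,0,0,0,0], gripper=[0,0,0,0,0,0,0,0,0])

```text
t: 8.45
ee_pos: [490.4, -118.8, 17.0]
ee_rot: [-0.0, 0.993, -0.114, -0.0]
wrist_force: [-0.2, -0.7, 0.7]
gripper_width: -0.2
gripper_force: 0.0
```

```bash
python3 - <<'E'
from h import *
t,r=tool(); print(fx(t), np.degrees(np.arctan2(*r.as_matrix()[[1,0],0])), manip.get_obs()['wrist_force'])
E
```

```text
[ -1.9 -61.2  17. ] -13.105248158869781 [-0.16100362 -0.70579229  0.68773814]
```

Request:
send_rows(dp=[[-0.1,-0.1,-0.15],[-0.2,-0.3,-0.15],[-0.2,-0.5,-0.15],[-0.2,-0.7,-0.15],[-0.2,-0.9,-0.15],[-0.2,-1.05,-0.15],[-0.2,-1.2,-0.15],[-0.2,-1.35,-0.15],[-0.2,-1.5,-0.15],[-0.2,-1.65,-0.15],[-0.2,-1.8,-0.15],[-0.2,-1.95,-0.15]], turn=[0,0,0,0,0,0,0,0,0,0,0,0], gripper=[0,0,0,0,0,0,0,0,0,0,0,0])

```text
t: 9.45
ee_pos: [492.5, -99.5, 18.8]
ee_rot: [-0.0, 0.993, -0.114, -0.0]
wrist_force: [0.7, -0.8, 0.5]
gripper_width: -0.3
gripper_force: 0.0
```

Request:
send_rows(dp=[[0,-0.15,0],[0,-0.3,0],[0,-0.45,0],[0,-0.6,0],[0,-0.75,0],[0,-0.9,0],[0,-1.1,0],[0,-1.3,0],[0,-1.5,0],[0,-1.7,0],[0,-1.9,0],[0,-2.1,0]], turn=[0,0,0,0,0,0,0,0,0,0,0,0], gripper=[0,0,0,0,0,0,0,0,0,0,0,0])

```text
t: 10.45
ee_pos: [497.2, -79.0, 18.8]
ee_rot: [-0.0, 0.993, -0.114, -0.0]
wrist_force: [-0.6, -1.0, -0.9]
gripper_width: 0.1
gripper_force: 0.3
```

```bash
python3 - <<'E'
from h import *
t,r=tool(); print(fx(t), manip.get_obs()['wrist_force'])
s=manip.snapshot('side'); save(s,'s4')
for d in manip.spot_point(s,'bearing')[:4]: print(round(d['score'],2),fx(d['point']))
cv2.imwrite('pics/s4c.png',cv2.resize(s['image'][130:330,150:400,::-1],(750,600)))
E
```

```text
[ -4.3 -20.9  18.8] [-0.59221433 -0.95676364 -0.88216577]
0.68 [ 222.3 -140.3    0.6]
0.47 [ 1.8 11.4 14.1]
0.47 [-167.8 -124.7    6.3]
0.43 [   7.7 -171.4    3.4]
```

View pics/s4c.png

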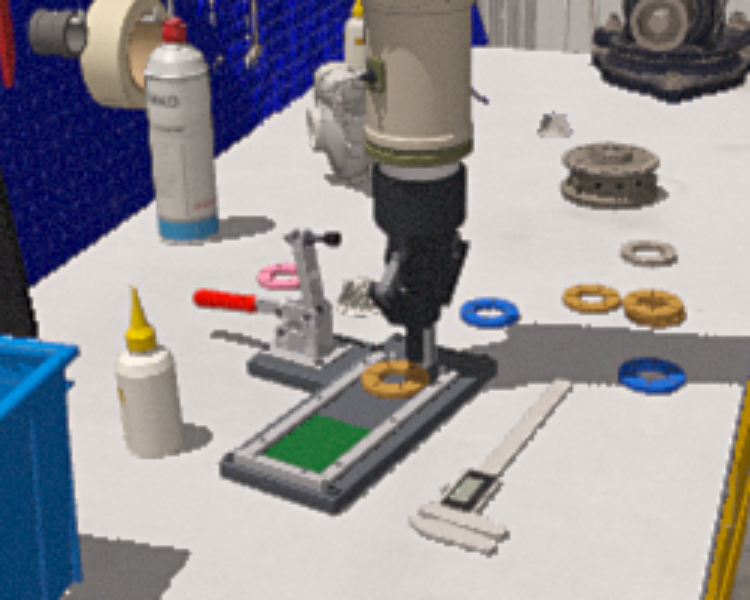

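The bearing at (395,378) slides ahead of the fingers and clears the clamp foot. Keep pushing.

Request:
send_rows(dp=[[0,-0.3,0],[0,-0.6,0],[0,-0.9,0],[0,-1.2,0],[0,-1.5,0],[0,-1.8,0],[0,-2.1,0],[0,-2.4,0],[0,-2.7,0],[0,-3.0,0],[0,-3.3,0],[0,-3.6,0]], turn=[0,0,0,0,0,0,0,0,0,0,0,0], gripper=[0,0,0,0,0,0,0,0,0,0,0,0])

```text
t: 11.55
ee_pos: [505.5, -43.9, 18.8]
ee_rot: [-0.0, 0.993, -0.114, 0.0]
wrist_force: [0.1, -1.2, -0.3]
gripper_width: 0.1
gripper_force: 0.3
```

Request:
send_rows(dp=[[0.05,-0.3,0],[0.1,-0.6,0],[0.15,-0.9,0],[0.2,-1.2,0],[0.25,-1.5,0],[0.3,-1.8,0],[0.3,-2.1,0],[0.3,-2.4,0],[0.3,-2.7,0],[0.3,-3.0,0],[0.3,-3.3,0],[0.3,-3.6,0]], turn=[0,0,0,0,0,0,0,0,0,0,0,0], gripper=[0,0,0,0,0,0,0,0,0,0,0,0])

```text
t: 12.55
ee_pos: [516.6, -9.5, 18.8]
ee_rot: [-0.0, 0.993, -0.114, 0.0]
wrist_force: [0.3, -0.8, -0.4]
gripper_width: 0.4
gripper_force: 0.2
```

```bash
cat > b.py <<'E'
from h import *
t,r=tool(); print(fx(t), manip.get_obs()['wrist_force'])
for c in ('side','top'):
    s=manip.snapshot(c)
    for d in manip.spot_point(s,'bearing'):
        f=fx(d['point'])
        if abs(f[0])<40 and -50<f[1]<180: print(c,round(d['score'],2),f)
E
python3 b.py
```

```text
[-1.2 51.3 18.8] [ 0.30630558 -0.84712382 -0.35437427]
side 0.48 [ 3.6 82.7 14.9]
```

Request:
send_rows(dp=[[0,-0.3,0],[0,-0.6,0],[0,-0.9,0],[0,-1.2,0],[0,-1.5,0],[0,-1.8,0],[0,-2.1,0],[0,-2.4,0],[0,-2.7,0],[0,-3.0,0],[0,-3.3,0],[0,-3.5,0]], turn=[0,0,0,0,0,0,0,0,0,0,0,0], gripper=[0,0,0,0,0,0,0,0,0,0,0,0])

```text
t: 13.75
ee_pos: [524.5, 24.8, 18.8]
ee_rot: [-0.0, 0.993, -0.114, 0.0]
wrist_force: [0.0, 0.1, -0.6]
gripper_width: 0.2
gripper_force: 0.2
```

```bash
python3 b.py; python3 - <<'E'
from h import *
s=manip.snapshot('side'); cv2.imwrite('pics/s5c.png',cv2.resize(s['image'][210:310,210:335,::-1],(750,600),interpolation=cv2.INTER_CUBIC))
# ring centre from bronze pixels on the fixture
im=s['image'].astype(int); m=(im[:,:,0]>im[:,:,2]+50)&(im[:,:,0]>im[:,:,1]+20)&(im[:,:,1]>im[:,:,2]+20)
n,l,st,c=cv2.connectedComponentsWithStats(m.astype(np.uint8))
print([(list(a),b.round(1)) for a,b in zip(st[1:],c[1:]) if a[4]>40])
for y in (105,115,125,130): print(y,px(s,w(0,y,19)).round(1))
E
```

```text
[-1.2 86.5 18.8] [ 0.03497871  0.1052614  -0.61894519]
side 0.52 [  4.7 119.2  12.9]
[([np.int32(193), np.int32(139), np.int32(11), np.int32(21), np.int32(104)], array([196.6, 148.1])), ([np.int32(381), np.int32(222), np.int32(28), np.int32(142), np.int32(910)], array([394.3, 299.5])), ([np.int32(338), np.int32(225), np.int32(40), np.int32(14), np.int32(329)], array([359.6, 231. ])), ([np.int32(192), np.int32(226), np.int32(10), np.int32(21), np.int32(118)], array([195.9, 239.1])), ([np.int32(244), np.int32(269), np.int32(24), np.int32(15), np.int32(242)], array([255.5, 275.6]))]
105 [260.3 272. ]
115 [257.9 273.9]
125 [255.4 275.9]
130 [254.1 276.8]
```

View pics/s5c.png

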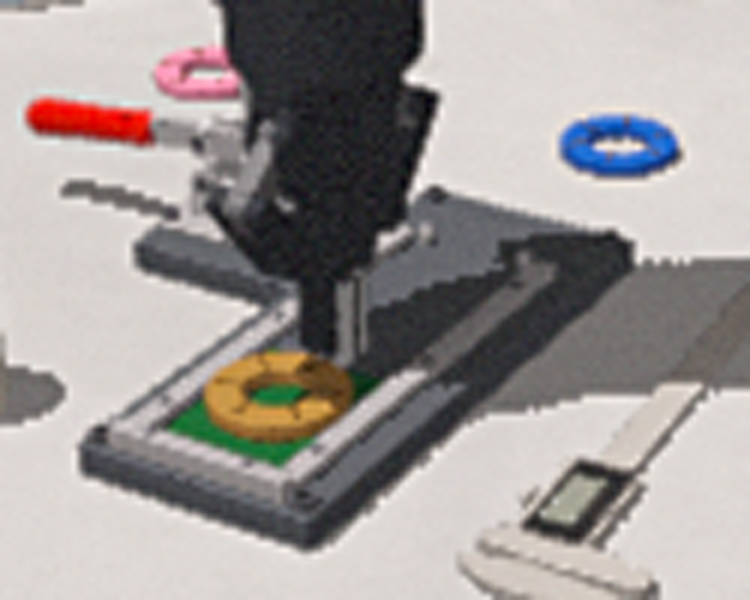

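The bearing at (280,395) in the crop lies on the green felt, about 6–10 mm short of its centre. I'll push 8 mm more, then back off.

Request:
send_rows(dp=[[0,-0.2,0],[0,-0.4,0],[0,-0.6,0],[0,-0.75,0],[0,-0.85,0],[0,-0.85,0],[0,-0.4,0],[0,0.2,0],[0,0.8,0],[0,1.4,-0.5],[0,1.6,-2],[0,1.6,-4]], turn=[0,0,0,0,0,0,0,0,0,0,0,0], gripper=[0,0,0,0,0,0,0,0,0,0,0,0])

```text
t: 15.0
ee_pos: [519.3, 6.9, 58.1]
ee_rot: [0.0, 0.993, -0.115, -0.002]
wrist_force: [0.8, -0.1, 0.1]
gripper_width: 0.1
gripper_force: 0.0
```

Request:
send_rows(dp=[[0,0,-3],[0,0,-6],[0,0,-9],[0,0,-12],[-1,0,-15],[-3,0,-16],[-5,0,-16],[-7,0,-16],[-8,0,-16],[-8,0,-16],[-8,0,-16],[-8,0,-16]], turn=[0,0,0,0,0,0,0,0,0,0,0,0], gripper=[0,0,0,0,0,0,0,0,0,0,0,0])

```text
t: 16.0
ee_pos: [443.6, 26.3, 218.9]
ee_rot: [-0.0, 0.993, -0.115, 0.0]
wrist_force: [-0.5, 0.6, -0.4]
gripper_width: -0.2
gripper_force: 0.0
```

```bash
python3 b.py; python3 - <<'E'
from h import *
s=manip.snapshot('wrist'); im=s['image'][:,:,::-1].copy()
for d in manip.spot_point(s,'bearing')[:4]: print(round(d['score'],2),fx(d['point']))
for y in (88,130,172): 
  for x in (-29.5,0,29.5): cv2.circle(im,tuple(int(v) for v in px(s,w(x,y,15)).round()),3,(255,0,255),1)
cv2.imwrite('pics/w6.png',im)
E
```

```text
[-80.4  69.6 218.9] [-0.47171389  0.64160601 -0.37463134]
side 0.81 [  5.3 127.9  13.9]
0.87 [   9.4 -167.3    3.6]
0.86 [ -0.2 130.2  14.7]
0.63 [-167.  -123.2    3.1]
```

View pics/w6.png

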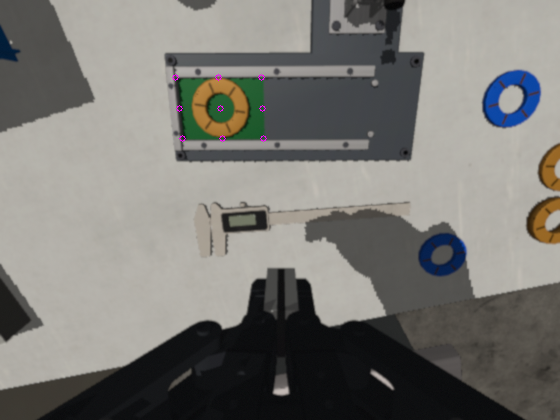

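The bearing at (220,108) lies flat and centred on the pad. The clamp arm stands up at (393,20), and the robot touches nothing. I'm handing it in.

```bash
python3 -c "
from bench import manip
print(manip.close_job())"
```

```text
the job is handed in; nothing more can be done
None
```

The clamp is thrown fully open and the bearing lies flat on the green felt pad, within about 5 mm of its centre by the last images; the job was handed in at about 16 s, and no verdict was returned.

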